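# Charge the grinding jar with ceramic balls

## Robot

A 6-joint arm with a two-finger parallel gripper is mounted at the origin on the work surface. World frame = base frame: x ahead of the robot, y to its left, z up, the work surface at z = 0. Lengths are in mm, angles in rad, forces in N, time in s.
With the tool pointing down it reaches from about 150 to 775 mm from the base axis. Payload 6.1 kg.
Tool frame: the origin (TCP) lies midway between the tips of the shut fingers; the grasp point (between the pads) lies 19 mm behind it; z points along the fingers, y is the line along which they close (so a half turn about z gives the same grasp; the last joint's range is limited). The gripper opens to 85 mm and grips with 20 to 120 N. Pads are 22 mm wide; open, the fingers measure 114 mm over their backs; the gripper's body (76 mm by 85 mm) begins 54 mm behind the grasp point. The pads swing forward as they close: fully open they stand 13 mm farther back than shut.
Start: joints at [-1.185, 0.126, -0.04, 1.405, 0, 1.571], TCP at [197.55, -486.397, 231.295] pointing down, gripper open.
Joint ranges: [-2.72, 2.72], [-0.95, 1.95], [-1.27, 1.35], [-1.78, 2.02], [-1.46, 1.47], [-3.14, 3.14]. Speed limits (rad/s): [2.39, 2.39, 3.01, 3.14, 3.14, 3.14].

## Interface

Orientations are given as a unit quaternion [x, y, z, w].
In Python, from station import manip, snapshot, calibration, spot_in gives the robot as it stands.
- The arm moves only by the shell command python3 -m creep 'ROWS' [FORCE]. ROWS is JSON, a list of rows, each an object with "travel": the shift along the tool's x, y, z in mm, a list of three; "twist": the turn, a rotation vector about the tool's x, y, z in rad, a list of three; "grip": the finger opening in mm, from 0 to 85.4. A call has 1 to 20 rows; each row is the pose to reach, as a shift and turn from the pose commanded when the call began, along the tool's axes at that moment; what a row does not reach only later rows make up. A row lasts 1/8 s, in which the tool goes at most 62.5 mm and 10.7 degrees, less where a joint would pass 70% of its speed; a pose out of reach is approached as far as the arm can. A call with a gripper value outside its range is refused whole. The fingers move at their own pace and stop on an object; FORCE is the grip in N (left out, the last holds). Time passes only in rows, so rows that repeat a pose let the fingers close. It gives the time, the measured TCP pose, the force, the opening and the grip force at its end, in the units of the state.
- manip.state(): the state, without advancing time (a new reading comes with each control period).
- snapshot(name): name is "scene" or "side" or "wrist"; returns the picture (384x512x3 uint8, red, green, blue); there is no depth.
- calibration(name): a dict with "intrinsics" (3x3 intrinsics, pixels), "dist" ([k1, k2, p1, p2, k3] as OpenCV has them; the pictures are not rectified), "pose" (4x4, takes a point from camera to world coordinates). Camera axes: x right, y down, z forward; pixel columns grow to the right and rows downward; lengths in mm; the calibration is good to about 2 mm. A picture is of the moment at which its call begins: read the wrist's pose just before it. calibration takes no time and is no camera call; for the wrist camera it gives the pose at the moment of the call.
- manip.hand_in(): hands the job in; it is judged then, once.
Trained networks look in the newest picture that a camera, given by its name, has taken for a name from the list of things; names that differ only in an ending like _2 or _b are one class to them, and where a whole thing is asked for, a point or a joint stands for the part that bears it (a point fixed in the world has none). Each returns a list of dicts, best first, with "conf" (0 to 1); they miss things now and then, are a little off and sometimes report something else, mostly with a low value. They report only what shows in the picture. A call takes as long as a camera call. They do not tell look-alikes from the thing itself.
- spot_in(label, camera): "box" ([left, top, right, bottom] in pixels, round what is visible of it).
The state is a dict: "t": time; "joints": joint angles; "qd": joint speeds; "effort": joint torques, N m; "position": TCP position; "orientation": TCP orientation; "ft_force": force on the tool from outside, world axes, zero at the start; "torque": the same for the moment, N m; "gripper_width": finger opening in mm; "grasp_force": force on a finger pad.
Only numpy, scipy, OpenCV 4.12 (cv2) and the standard library are available. Lean on these libraries where they do the work, as an engineer would, in place of code of your own. Each camera call takes 0.05 s, during which the arm holds its last target. There are 200 camera calls.

## Task

Take the steel scoop by its black grip, scoop up grinding balls from the grey tray and tip at least three of them into the wide steel jar; any others must stay in the tray. Do not let a ball fall on the bench or touch one with the gripper, and leave the beaker, mortar and bottles where they stand. Finally stand the scoop upright on its rubber mat again, near the middle, and let go.

Things in the scene. Friction and masses are not known exactly. Their poses are not given: they have to be found in the camera images.
- tray: Grey plastic trough tray, fixed, 258 mm long (x) by 138 mm wide (y), 45 mm high. Origin: centre of its underside. Long side walls upright, 4 mm thick, 45 mm high; both end walls flare outward at 45 degrees from the floor's ends, up to about 45 mm high. At the start all balls lie in its +x half, away from the robot.
- tray_floor (a point): Centre of the tray's inner floor, 10 mm above the bench; the flat floor is 180 mm long (x) by 130 mm wide (y). Axes as the tray's.
- jar_mouth (a point): Centre of the open mouth of the steel grinding jar, 71 mm above the bench. Round jar, fixed by a 150 mm square clamp plate; 132 mm outer diameter (138 at the rim), 124 mm inner diameter, inner floor 14 mm above the bench.
- jar_inside (a point): Point on the jar's axis inside it, 30 mm above the bench.
- mat: The scoop's black rubber mat, fixed, 180 mm (x) by 140 mm (y), 4 mm thick; origin at the centre of its underside.
- scoop: Loose steel scoop, 180 g. Pan 80 mm long (x) by 78 mm wide (y), flat 2 mm sheet, open in front (+x). Side walls 30 mm, rear wall 40 mm high. Origin: centre of the underside. A stem rises from the rear wall, leaning 15 degrees back (to -x), black grip on top.
- scoop_grip (a point): Point on the axis of the scoop's black grip, at x -67, y 0, z 116 mm in the scoop's frame, 32 mm below the grip's top end. The grip is square, 24 x 24 mm, 75 mm long, leaning 15 degrees back with the stem; two of its sides face +y and -y. Axes as the scoop's.
- scoop_pan (a point): Middle of the scoop's pan, 14 mm above its underside. The pan's front 14 mm slope up from the lip to a crest 3.7 mm above the underside, 1.7 mm above the floor behind it, so balls roll out only when the pan is tipped well nose-down (about 40 degrees).
- ball0: One of the five white ceramic grinding balls, 22 mm in diameter, 20 g, loose in the tray; origin at its centre.
- ball1: One of the five white ceramic grinding balls, 22 mm in diameter, 20 g, loose in the tray; origin at its centre.
- ball2: One of the five white ceramic grinding balls, 22 mm in diameter, 20 g, loose in the tray; origin at its centre.
- ball3: One of the five white ceramic grinding balls, 22 mm in diameter, 20 g, loose in the tray; origin at its centre.
- ball4: One of the five white ceramic grinding balls, 22 mm in diameter, 20 g, loose in the tray; origin at its centre.
- beaker: Bystander: glass beaker, 70 mm across, 95 mm high; origin under its centre.
- reagent: Bystander: brown glass reagent bottle, 64 mm across, 150 mm high; origin under its centre.
- mortar: Bystander: white ceramic mortar bowl, 100 mm across, 55 mm high; origin under its centre.
- washbottle: Bystander: white plastic bottle, 68 mm across, 160 mm high; origin under its centre.
Mind the look-alikes: they are no part of the job. Several things have the shape of the mat; the one meant has the colours described above. Leave any green look-alike of the scoop alone.

How it is judged (in metres and radians):
On the way, in this order (a step that is already met when the one before it is completed fails the run):
1. at least one ball lies in the scoop's pan with the pan raised over 60 mm above the bench (distance between any of ball0, ball1, ball2, ball3, ball4 and scoop_pan below 0.055 m and height (world z) of scoop_pan above 0.074 m), for 0.2 s.
2. at least three balls are in the jar (distance between any of ball0, ball1, ball2 and jar_inside below 0.06 m and distance between any of ball0, ball1, ball3 and jar_inside below 0.06 m and distance between any of ball0, ball1, ball4 and jar_inside below 0.06 m and distance between any of ball0, ball2, ball3 and jar_inside below 0.06 m and distance between any of ball0, ball2, ball4 and jar_inside below 0.06 m and distance between any of ball0, ball3, ball4 and jar_inside below 0.06 m and distance between any of ball1, ball2, ball3 and jar_inside below 0.06 m and distance between any of ball1, ball2, ball4 and jar_inside below 0.06 m and distance between any of ball1, ball3, ball4 and jar_inside below 0.06 m and distance between any of ball2, ball3, ball4 and jar_inside below 0.06 m), for 0.2 s.
At the end, for the whole second after the job is handed in: At least three of the five balls lie in the steel jar and every other ball lies in the tray, none in the scoop; the scoop stands upright (within 7 degrees) and still on its mat, its pan's centre within 60 mm of the mat's centre (all of step 2 and (distance between ball0 and jar_inside below 0.06 m or distance between ball0 and tray_floor below 0.14 m) and (distance between ball1 and jar_inside below 0.06 m or distance between ball1 and tray_floor below 0.14 m) and (distance between ball2 and jar_inside below 0.06 m or distance between ball2 and tray_floor below 0.14 m) and (distance between ball3 and jar_inside below 0.06 m or distance between ball3 and tray_floor below 0.14 m) and (distance between ball4 and jar_inside below 0.06 m or distance between ball4 and tray_floor below 0.14 m) and horizontal distance between scoop and mat below 0.06 m and angle between scoop's own z axis and vertical below 0.12 rad and height (world z) of scoop below 0.012 m and linear speed of scoop below 0.02 m/s and distance between each of ball0, ball1, ball2, ball3, ball4 and scoop_pan above 0.06 m); the robot touches nothing.
It fails at once if a ball lies on the bench (height (world z) of any of ball0, ball1, ball2, ball3, ball4 below 0.0145 m).
It fails at once if the gripper's fingers touch a ball (contact force between the fingers and ball0 above 0.3 N or contact force between the fingers and ball1 above 0.3 N or contact force between the fingers and ball2 above 0.3 N or contact force between the fingers and ball3 above 0.3 N or contact force between the fingers and ball4 above 0.3 N).
It fails at once if a bystander is moved more than 30 mm or tipped (distance of any of beaker, reagent, mortar, washbottle from where it was at the start of the episode above 0.03 m or angle between any of beaker, reagent, mortar, washbottle's own z axis and vertical above 0.35 rad).
It also fails if it takes over 58 s, if anything falls off the work surface, if the arm or the gripper's body presses on something with over 40 N, if the wrist force passes 120 N, or if a joint passes its speed limit or range.

## Working session

There is one attempt and no reset: what is moved stays moved. The work goes in short steps, Python scripts to look and compute and a shell command to move; the robot and the scene stay as the last step left them, time stands still between calls to the robot, and variables do not carry over. Pictures are saved under pics/ and viewed, at most 10 in all, crops included, and the job is handed in when it is done.

```bash
mkdir -p pics; ls
cat > h.py <<'E'
import numpy as np, cv2, json
from station import manip, snapshot, calibration, spot_in
from scipy.spatial.transform import Rotation as R
def ray(cam,px,c=None):
    c=c or calibration(cam)
    K=np.array(c["intrinsics"],float);d=np.array(c["dist"],float);T=np.array(c["pose"],float)
    p=cv2.undistortPoints(np.array([[px]],float),K,d)[0,0]
    return T[:3,3],T[:3,:3]@np.array([p[0],p[1],1])
def onz(cam,px,z,c=None):
    o,v=ray(cam,px,c);return o+v*(z-o[2])/v[2]
def proj(cam,P):
    c=calibration(cam);T=np.linalg.inv(np.array(c["pose"],float))
    r,_=cv2.Rodrigues(T[:3,:3]);q,_=cv2.projectPoints(np.array(P,float).reshape(-1,1,3),r,T[:3,3],np.array(c["intrinsics"],float),np.array(c["dist"],float));return q[:,0]
E
python3 - <<'E'
from h import *
s=manip.state();print({k:np.round(v,3).tolist() for k,v in s.items()})
ims=[]
for n in("scene","side"):
    im=snapshot(n);cv2.imwrite(f"pics/{n}0.png",cv2.cvtColor(im,4))
    c=calibration(n);print(n,np.round(c["pose"],2).tolist(),np.round(c["intrinsics"],1).tolist())
    for l in("tray","jar_mouth","mat","scoop","scoop_grip","scoop_pan","ball0","beaker","reagent","mortar","washbottle"):
        print(l,[(np.round(b["box"]).tolist(),round(b["conf"],2)) for b in spot_in(l,n)][:7])
E
```

```text
pics
{'t': 0.0, 'joints': [-1.185, 0.126, -0.041, 1.405, -0.0, 1.571], 'qd': [0.0, -0.002, 0.001, 0.0, -0.001, 0.001], 'effort': [-0.002, -43.591, 35.293, 0.017, -0.0, 0.0], 'position': [197.384, -486.035, 230.527], 'orientation': [0.981, 0.192, -0.0, -0.001], 'ft_force': [0.289, -0.468, 0.129], 'torque': [0.02, -0.061, 0.042], 'grasp_force': 0.0, 'gripper_width': 85.279}
scene [[0.08, 0.67, -0.73, 1371.63], [1.0, -0.05, 0.06, -69.78], [0.0, -0.74, -0.68, 874.71], [0.0, 0.0, 0.0, 1.0]] [[393.6, 0.0, 254.7], [0.0, 393.6, 190.4], [0.0, 0.0, 1.0]]
tray [([142.0, 192.0, 195.0, 263.0], 0.78)]
jar_mouth [([309.0, 187.0, 377.0, 246.0], 0.8), ([142.0, 192.0, 197.0, 267.0], 0.47)]
mat [([148.0, 155.0, 194.0, 184.0], 0.97), ([228.0, 196.0, 278.0, 243.0], 0.8), ([286.0, 151.0, 335.0, 183.0], 0.79), ([143.0, 188.0, 197.0, 269.0], 0.18)]
scoop [([231.0, 163.0, 263.0, 228.0], 0.7), ([219.0, 136.0, 259.0, 185.0], 0.68)]
scoop_grip [([233.0, 166.0, 263.0, 227.0], 0.72), ([218.0, 136.0, 258.0, 185.0], 0.72)]
scoop_pan [([234.0, 162.0, 261.0, 228.0], 0.91), ([280.0, 234.0, 307.0, 282.0], 0.73), ([219.
[... 748 characters left out ...]
64.0, 193.0], 0.7), ([193.0, 157.0, 211.0, 188.0], 0.54)]
scoop [([301.0, 190.0, 329.0, 217.0], 0.96), ([240.0, 181.0, 278.0, 215.0], 0.82), ([228.0, 144.0, 300.0, 179.0], 0.31)]
scoop_grip [([240.0, 181.0, 282.0, 218.0], 0.92), ([300.0, 190.0, 327.0, 222.0], 0.69), ([231.0, 146.0, 299.0, 180.0], 0.45)]
scoop_pan [([301.0, 187.0, 327.0, 220.0], 0.97), ([227.0, 143.0, 299.0, 177.0], 0.69), ([240.0, 177.0, 279.0, 214.0], 0.64)]
ball0 [([228.0, 142.0, 296.0, 178.0], 0.42)]
beaker [([193.0, 158.0, 210.0, 187.0], 0.56)]
reagent [([180.0, 179.0, 201.0, 220.0], 0.59)]
mortar [([160.0, 314.0, 197.0, 351.0], 0.76), ([241.0, 178.0, 278.0, 216.0], 0.36)]
washbottle [([276.0, 96.0, 288.0, 139.0], 0.77)]
```

Run:
```python
import cv2,numpy as np
a=cv2.imread("pics/scene0.png")[120:300,60:460];b=cv2.imread("pics/side0.png")[85:360,120:400]
cv2.imwrite("pics/a.png",cv2.resize(a,(800,360),interpolation=cv2.INTER_CUBIC))
cv2.imwrite("pics/b.png",cv2.resize(b,(611,600),interpolation=cv2.INTER_CUBIC))
```

```text
(no output)
```

View pics/a.png

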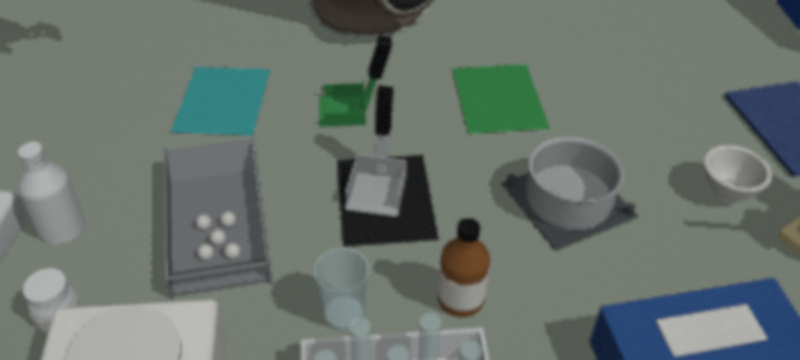

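View pics/b.png

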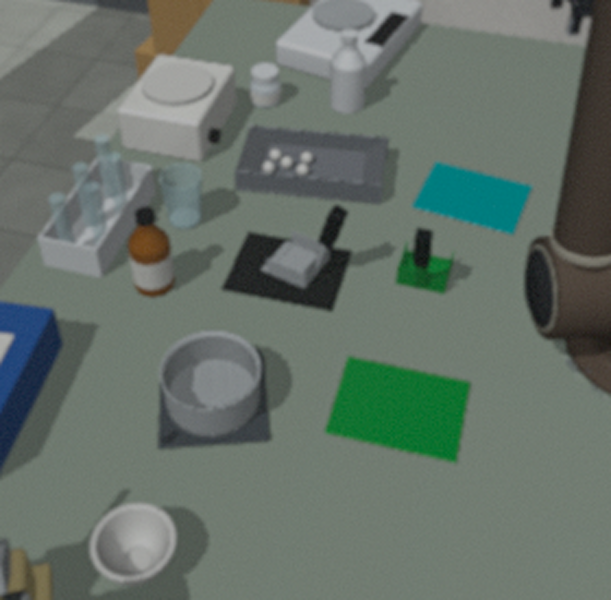

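Scene crop: tray with five balls around (218,237), steel scoop standing on the black mat at (375,185) with its grip at (384,110), jar at (573,180). The green scoop at (345,100) is the decoy. Side crop agrees.

Run:
```python
from h import *
A=lambda x,y:(60+x/2,120+y/2); B=lambda x,y:(120+x/2.182,85+y/2.182)
p=lambda t,c,q,z:print(t,np.round(onz(c,q,z)[:2]))
for q in[(337,157),(423,155),(437,238),(343,244)]:p("mat a","scene",A(*q),4)
for q in[(250,234),(352,256),(333,309),(223,290)]:p("mat b","side",B(*q),4)
for q in[(166,148),(250,138),(268,278),(172,292)]:p("tray a","scene",A(*q),45)
for q in[(254,127),(389,137),(382,200),(236,190)]:p("tray b","side",B(*q),45)
for q in[(203,222),(229,218),(218,237),(205,251),(232,250)]:p("ball a","scene",A(*q),21)
for q in[(277,155),(268,168),(287,162),(306,158),(302,170)]:p("ball b","side",B(*q),21)
for q in[(347,212),(400,216)]:p("lip a","scene",A(*q),6)
for q in[(262,266),(300,286)]:p("lip b","side",B(*q),6)
def tri(a,b):
    (o,v),(q,w)=ray("scene",a),ray("side",b);v=v/np.linalg.norm(v);w=w/np.linalg.norm(w)
    s=np.linalg.lstsq(np.c_[v,-w],q-o,rcond=None)[0];return np.round([(o+v*s[0]+q+w*s[1])/2,o+v*s[0]-q-w*s[1]])
print("griptop",tri(A(385,88),B(339,210)).tolist());print("gripbot",tri(A(383,133),B(328,246)).tolist())
p("jar a","scene",((309+377)/2-.5,120+175/2),71);p("jar b","side",B(211,370),71)
p("jar rimL","scene",A(527,172),71);p("jar rimR","scene",A(621,180),71);p("jar far","scene",A(573,140),71);
p("reag","scene",A(463,310),0);p("beak","scene",A(345,322),0);p("reag b","side",B(153,290),0);p("beak b","side",B(187,223),0);p("mort","scene",A(737,200),0)
print(np.round(calibration("wrist")["pose"],2).tolist())
```

```text
mat a [457. -78.]
mat a [462.  59.]
mat a [637.  60.]
mat a [638. -75.]
mat b [630. -67.]
mat b [454. -64.]
mat b [454.  59.]
mat b [629.  68.]
tray a [ 460. -342.]
tray a [ 446. -213.]
tray a [ 723. -175.]
tray a [ 737. -299.]
tray b [ 699. -303.]
tray b [ 455. -343.]
tray b [ 430. -167.]
tray b [ 672. -123.]
ball a [ 596. -276.]
ball a [ 591. -239.]
ball a [ 626. -252.]
ball a [ 651. -268.]
ball a [ 652. -230.]
ball b [ 644. -265.]
ball b [ 648. -224.]
ball b [ 620. -250.]
ball b [ 591. -271.]
ball b [ 588. -236.]
lip a [578. -67.]
lip a [592.  11.]
lip b [586.   2.]
lip b [515.  27.]
griptop [[466.0, -3.0, 149.0], [1.0, 2.0, -2.0]]
gripbot [[480.0, -6.0, 72.0], [-0.0, -0.0, 0.0]]
jar a [590. 250.]
jar b [569. 274.]
jar rimL [579. 196.]
jar rimR [606. 329.]
jar far [517. 281.]
reag [761.  80.]
beak [768. -78.]
reag b [736.  95.]
beak b [743. -68.]
mort [595. 532.]
[[0.38, -0.88, -0.3, 273.03], [-0.93, -0.36, -0.12, -455.68], [-0.0, 0.32, -0.95, 374.75], [0.0, 0.0, 0.0, 1.0]]
```

```bash
cat >> h.py <<'E'
def rt(yaw,tilt):  # tool rot: heading yaw (deg), fingers tilted forward by tilt (deg)
    a,t=np.radians([yaw,tilt]);xs=np.array([np.cos(a),np.sin(a),0]);u=np.array([0,0,1.])
    z=-np.cos(t)*u+np.sin(t)*xs;x=np.cos(t)*xs+np.sin(t)*u
    return np.c_[x,np.cross(z,x),z]
def cur():
    s=manip.state();return np.array(s["position"]),R.from_quat(s["orientation"]).as_matrix()
def rel(P,M,base=None):
    p,m=base or cur();tr=m.T@(np.array(P)-p);tw=R.from_matrix(m.T@M).as_rotvec()
    print("travel",np.round(tr,1).tolist(),"twist",np.round(tw,4).tolist(),"deg",round(np.degrees(np.linalg.norm(tw)),1),"mm",round(np.linalg.norm(tr)))
E
python3 - <<'E'
from h import *
A=lambda x,y:(60+x/2,120+y/2); B=lambda x,y:(120+x/2.182,85+y/2.182)
for n,a,b in(("top",A(385,40),B(424,231)),("bot",A(373,75),B(423,265))):
    (o,v),(q,w)=ray("scene",a),ray("side",b)
    s=np.linalg.lstsq(np.c_[v,-w],q-o,rcond=None)[0];print("green",n,np.round(o+v*s[0]))
g=np.array([470,-4,120]);M=rt(-10,35)
rel(g-M[:,2]*120,M)
E
```

```text
green top [339.   8. 144.]
green bot [331. -12.  69.]
travel [375.6, -381.0, 13.0] twist [-0.1711, 0.5946, 0.5427] deg 47.2 mm 535
```

Run:
```python
from h import *
g=np.array([470,-4,120]);M=rt(-10,40)
rel(g-M[:,2]*120,M)
```

```text
travel [368.6, -385.4, 19.4] twist [-0.1955, 0.6794, 0.5372] deg 50.9 mm 534
```

```bash
python3 -m creep '[{"travel":[55,-58,3],"twist":[-0.03,0.1,0.08],"grip":85},{"travel":[110,-116,6],"twist":[-0.06,0.2,0.16],"grip":85},{"travel":[150,-155,8],"twist":[-0.08,0.3,0.24],"grip":85},{"travel":[190,-195,10],"twist":[-0.1,0.4,0.32],"grip":85},{"travel":[230,-240,12],"twist":[-0.13,0.47,0.4],"grip":85},{"travel":[270,-280,14],"twist":[-0.16,0.55,0.45],"grip":85},{"travel":[310,-325,17],"twist":[-0.18,0.62,0.5],"grip":85},{"travel":[345,-360,19],"twist":[-0.195,0.68,0.537],"grip":85},{"travel":[368.6,-385.4,19.4],"twist":[-0.1955,0.6794,0.5372],"grip":85},{"travel":[368.6,-385.4,19.4],"twist":[-0.1955,0.6794,0.5372],"grip":85},{"travel":[368.6,-385.4,19.4],"twist":[-0.1955,0.6794,0.5372],"grip":85}]' 120
python3 - <<'E'
from h import *
p,m=cur();print(np.round(p,1),np.round(m,3).tolist(),np.round(manip.state()["joints"],2))
c=calibration("wrist");np.save("c1.npy",c,allow_pickle=True);print(np.round(c["pose"],2).tolist(),np.round(c["intrinsics"],1).tolist())
im=snapshot("wrist");cv2.imwrite("pics/w1.png",cv2.cvtColor(im,4))
for l in("scoop","scoop_grip","mat"):print(l,[(np.round(b["box"]).tolist(),round(b["conf"],2)) for b in spot_in(l,"wrist")][:3])
print(proj("wrist",[[470,-4,116],[463,-3,147],[480,-6,75],[536,-16,6]]))
E
```

```text
t: 2.58
position: [387.2, -45.5, 211.9]
orientation: [0.938, -0.056, 0.341, 0.017]
ft_force: [0.4, 0.5, 0.3]
gripper_width: 85.0
grasp_force: 0.0
[387.2 -45.5 211.9] [[0.761, -0.117, 0.638], [-0.094, -0.993, -0.07], [0.642, -0.007, -0.767]] [-0.12 -0.73 -0.88  0.72  0.01  3.14]
[[-0.12, -0.92, 0.36, 358.08], [-0.99, 0.11, -0.04, -43.47], [-0.01, -0.36, -0.93, 374.89], [0.0, 0.0, 0.0, 1.0]] [[275.3, 0.0, 250.3], [0.0, 275.3, 190.1], [0.0, 0.0, 1.0]]
scoop [([335.0, 82.0, 354.0, 95.0], 0.66), ([181.0, 139.0, 253.0, 201.0], 0.61)]
scoop_grip [([181.0, 140.0, 252.0, 198.0], 0.77), ([173.0, 278.0, 310.0, 347.0], 0.69), ([222.0, 2.0, 267.0, 74.0], 0.18)]
mat [([169.0, 114.0, 270.0, 229.0], 0.9), ([375.0, 255.0, 512.0, 383.0], 0.83), ([0.0, 268.0, 108.0, 384.0], 0.59)]
[[199.82818914 185.31721101]
 [193.04263764 179.52876753]
 [207.3084569  190.58457749]
 [218.80322562 171.66794219]]
```

View pics/w1.png

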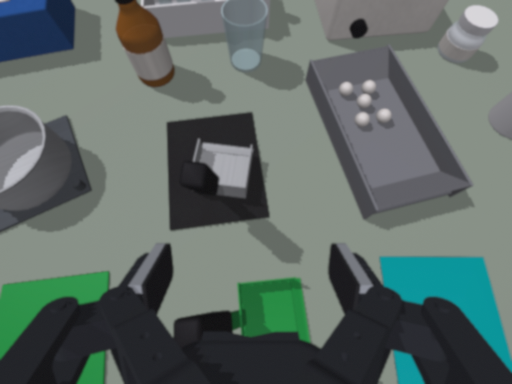

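Wrist picture: scoop on the black mat around (215,170), jar at left (20,155), balls around (365,100). Joint 6 sits at its limit, so I'll use a heading at or above the azimuth. Zooming in for pose measurement.

Run:
```python
import cv2,numpy as np
a=cv2.imread("pics/w1.png")
u=cv2.resize(a[105:235,160:275],None,fx=4,fy=4,interpolation=cv2.INTER_CUBIC)
v=cv2.resize(a[40:220,300:480],None,fx=1.8,fy=2.889,interpolation=cv2.INTER_CUBIC)
print(u.shape,v.shape);cv2.imwrite("pics/w1c.png",np.hstack([cv2.convertScaleAbs(u,alpha=1.4),cv2.convertScaleAbs(v,alpha=1.4)]))
```

```text
(520, 460, 3) (520, 324, 3)
```

View pics/w1c.png

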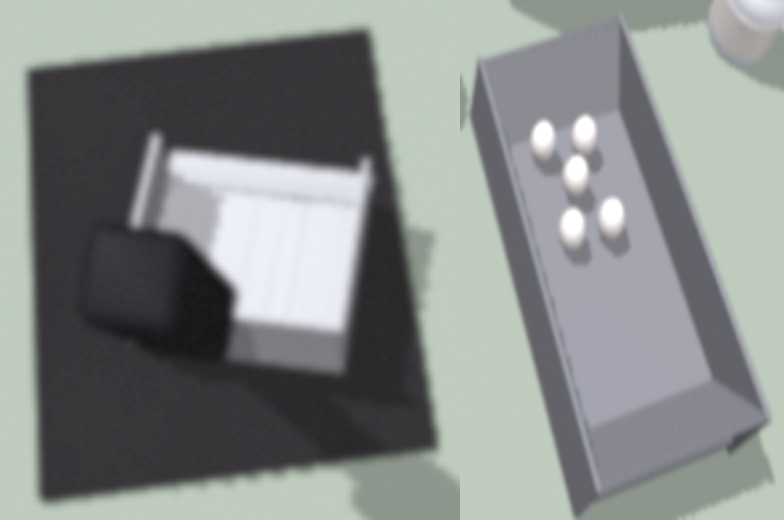

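Run:
```python
from h import *
c=np.load("c1.npy",allow_pickle=True).item()
L=lambda x,y:(160+(x+.5)/4-.5,105+(y+.5)/4-.5);T=lambda x,y:(300+(x-460+.5)/1.8-.5,40+(y+.5)/2.889-.5)
f=lambda n,F,z,*qs:(lambda P:(print(n,np.round(P,1).tolist(),"mean",np.round(P.mean(0),1)),P)[1])(np.array([onz("wrist",F(*q),z,c)[:2] for q in qs]))
f("mat",L,4,(28,68),(370,30),(437,447),(42,500))
f("lip",L,6,(168,152),(370,172))
f("walltop",L,34,(155,133),(366,158))
f("rear top/bot",L,44,(345,330));f("",L,4,(345,372))
f("griptop",L,151,(100,228),(183,237),(160,330),(82,315))
f("trayfloor",T,10,(512,145),(620,110),(712,378),(590,428))
f("traytop",T,45,(482,60),(620,17),(768,418),(597,495))
f("balls",T,21,(543,139),(585,134),(576,174),(573,228),(612,217))
for q,z in(((-0,0),0),):pass
for q in((45,130),(30,113),(0,110)):print("jar rim",np.round(onz("wrist",q,71,c)))
f("plate",lambda x,y:(x,y),2,(68,118),(90,190))
```

```text
mat [[635.8, 62.0], [637.1, -76.8], [460.0, -78.9], [457.4, 58.4]] mean [547.6  -8.8]
lip [[588.6, 7.7], [570.3, -68.7]] mean [579.4 -30.5]
walltop [[579.5, 8.1], [560.0, -66.1]] mean [569.8 -29. ]
rear top/bot [[491.4, -51.1]] mean [491.4 -51.1]
 [[491.4, -50.2]] mean [491.4 -50.2]
griptop [[479.9, 4.1], [475.3, -14.6], [453.1, -8.3], [458.8, 8.7]] mean [466.8  -2.5]
trayfloor [[661.7, -207.8], [675.1, -315.2], [497.1, -337.5], [482.4, -230.5]] mean [ 579.1 -272.7]
traytop [[693.1, -179.0], [710.2, -309.7], [459.6, -342.8], [439.5, -208.8]] mean [ 575.6 -260.1]
balls [[653.4, -231.5], [652.4, -270.1], [626.3, -254.5], [592.0, -242.4], [594.9, -277.7]] mean [ 623.8 -255.2]
jar rim [593. 204.  71.]
jar rim [624. 229.  71.]
jar rim [635. 272.  71.]
plate [[665.3, 224.9], [531.3, 175.9]] mean [598.3 200.4]
```

Run:
```python
from h import *
g=np.array([475,-5.5,119]);M=rt(1,40)
for b in(90,-19):rel(g-M[:,2]*b,M)
```

```text
travel [3.6, -42.9, 34.7] twist [0.0826, 0.0002, -0.1092] deg 7.8 mm 55
travel [3.1, -51.8, 143.3] twist [0.0826, 0.0002, -0.1092] deg 7.8 mm 152
```

```bash
python3 -m creep '[{"travel":[3.6,-42.9,34.7],"twist":[0.0826,0,-0.1092],"grip":85},{"travel":[3.6,-42.9,34.7],"twist":[0.0826,0,-0.1092],"grip":85}]'
python3 - <<'E'
from h import *
g=np.array([475,-5.5,119]);M=rt(1,40);print(np.round(manip.state()["joints"],3))
for b in(90,-19):rel(g-M[:,2]*b,M)
E
```

```text
t: 3.02
position: [417.0, -5.2, 185.7]
orientation: [0.94, 0.01, 0.34, -0.004]
ft_force: [0.1, -0.3, 0.7]
gripper_width: 85.0
grasp_force: 0.0
[-0.04  -0.654 -0.913  0.618  0.039  3.095]
travel [1.6, 1.3, -1.6] twist [-0.0023, 0.0035, 0.0023] deg 0.3 mm 3
travel [2.0, 1.6, 107.4] twist [-0.0023, 0.0035, 0.0023] deg 0.3 mm 107
```

```bash
python3 -m creep '[{"travel":[1,1,35],"twist":[0,0,0],"grip":85},{"travel":[2,1.6,70],"twist":[0,0.0035,0],"grip":85},{"travel":[2,1.6,95],"twist":[0,0.0035,0],"grip":85},{"travel":[2,1.6,107.4],"twist":[0,0.0035,0],"grip":85},{"travel":[2,1.6,107.4],"twist":[0,0.0035,0],"grip":60},{"travel":[2,1.6,107.4],"twist":[0,0.0035,0],"grip":45},{"travel":[2,1.6,107.4],"twist":[0,0.0035,0],"grip":35},{"travel":[2,1.6,107.4],"twist":[0,0.0035,0],"grip":28},{"travel":[2,1.6,107.4],"twist":[0,0.0035,0],"grip":20},{"travel":[2,1.6,107.4],"twist":[0,0.0035,0],"grip":10},{"travel":[2,1.6,107.4],"twist":[0,0.0035,0],"grip":10},{"travel":[2,1.6,107.4],"twist":[0,0.0035,0],"grip":10},{"travel":[2,1.6,107.4],"twist":[0,0.0035,0],"grip":10}]' 120
python3 - <<'E'
from h import *
p,m=cur();print(p,R.from_matrix(rt(1,40).T@m).as_rotvec(),manip.state()["joints"])
im=snapshot("scene");im2=snapshot("wrist")
print(np.round(calibration("wrist")["pose"],3).tolist())
a=cv2.resize(im[110:260,170:330],None,fx=3,fy=3,interpolation=2)
cv2.imwrite("pics/g1.png",cv2.cvtColor(np.hstack([a[:384],im2[:,100:420]]),4))
E
```

```text
t: 4.65
position: [489.0, -6.0, 108.9]
orientation: [0.938, 0.009, 0.345, -0.002]
ft_force: [-2.9, -4.0, 6.5]
gripper_width: 25.3
grasp_force: 116.7
[489.00393814  -6.00464726 108.94121951] [-0.00014529  0.0073218  -0.00276977] [-0.03128566 -0.42620996 -1.00572436  0.28640968  0.03145902  3.10170436]
[[0.019, -0.928, 0.371, 458.454], [-1.0, -0.019, 0.005, -6.498], [0.002, -0.371, -0.929, 271.617], [0.0, 0.0, 0.0, 1.0]]
```

View pics/g1.png

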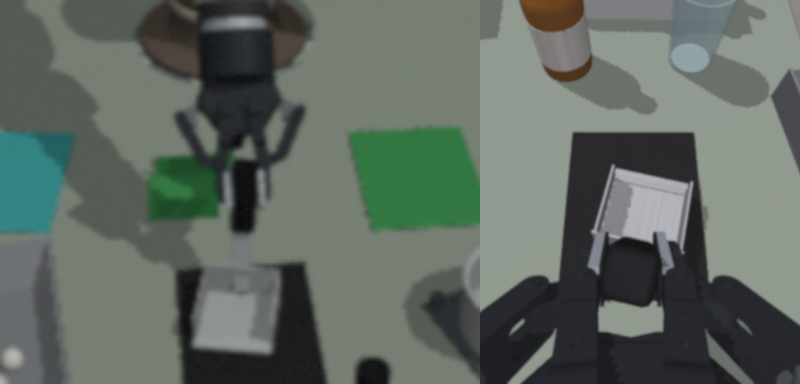

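Wrist view: fingers hold the black grip (630,270); the pan's front edge (613,168)–(691,182) still looks rotated. Measuring it.

Run:
```python
from h import *
im=cv2.imread("pics/g1.png")[:, 480:]
u=cv2.resize(im[120:320,70:270],None,fx=3,fy=3,interpolation=2);cv2.imwrite("pics/g1c.png",cv2.convertScaleAbs(u,alpha=1.4))
```

```text
(no output)
```

View pics/g1c.png

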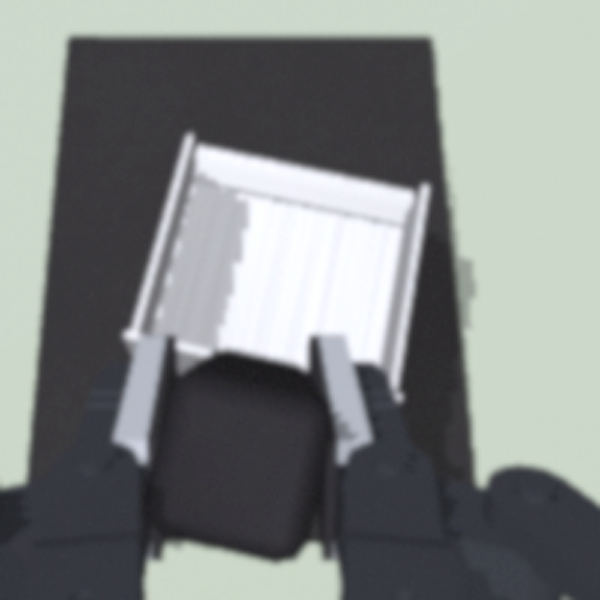

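Run:
```python
from h import *
c=calibration("wrist");F=lambda x,y,z:np.round(onz("wrist",(170+(x+.5)/3-.5,120+(y+.5)/3-.5),z,c),1)
a,b=F(190,135,34),F(427,187,34);d,e=F(128,335,44),F(400,397,44);print(a,b,d,e,[np.degrees(np.arctan2(-(q-w)[0],(q-w)[1])) for q,w in((a,b),(d,e))])
print("mat",F(70,38,4),F(431,38,4))
p,m=cur();g=p-19*m[:,2];print(g)
W=R.from_euler('z',17,degrees=True).as_matrix()
rel(g+[0,0,3]+19*m[:,2],m);rel(g+[0,0,3]+19*W@m[:,2],W@m);rel(g+19*W@m[:,2],W@m)
```

```text
[579.5  12.1  34. ] [562.8 -63.   34. ] [511.5  26.   44. ] [495.7 -49.3  44. ] [np.float64(-12.536885501218862), np.float64(-11.850304889513946)]
mat [635.2  62.    4. ] [638.1 -75.7   4. ]
[476.65974947  -6.22875026 123.36707493]
travel [1.9, 0.0, -2.3] twist [0.0, 0.0, 0.0] deg 0.0 mm 3
travel [1.5, -3.6, -2.6] twist [0.1924, 0.0006, -0.2259] deg 17.0 mm 5
travel [-0.4, -3.6, -0.3] twist [0.1924, 0.0006, -0.2259] deg 17.0 mm 4
```

```bash
python3 -m creep '[{"travel":[1.9,0,-2.3],"twist":[0,0,0],"grip":10},{"travel":[1.8,-2,-2.5],"twist":[0.1,0,-0.118],"grip":10},{"travel":[1.5,-4,-2.6],"twist":[0.215,0.0006,-0.2525],"grip":10},{"travel":[1.5,-4,-2.6],"twist":[0.215,0.0006,-0.2525],"grip":10},{"travel":[-0.4,-4,-0.3],"twist":[0.215,0.0006,-0.2525],"grip":10},{"travel":[-0.4,-4,-0.3],"twist":[0.215,0.0006,-0.2525],"grip":10},{"travel":[-0.4,-4,-0.3],"twist":[0.215,0.0006,-0.2525],"grip":35},{"travel":[-0.4,-4,-0.3],"twist":[0.215,0.0006,-0.2525],"grip":60},{"travel":[-0.4,-4,-0.3],"twist":[0.215,0.0006,-0.2525],"grip":80},{"travel":[0,-2.6,-0.2],"twist":[0.13,0,-0.153],"grip":80},{"travel":[0,-1.4,-0.1],"twist":[0.068,0,-0.08],"grip":80},{"travel":[0,-1.4,-0.1],"twist":[0.068,0,-0.08],"grip":80}]'
python3 - <<'E'
from h import *
p,m=cur();print(p,p-19*m[:,2],np.degrees(np.arctan2(m[1,0],m[0,0])),manip.state()["joints"])
c=calibration("wrist");np.save("c2.npy",c,allow_pickle=True);im=snapshot("wrist")
u=cv2.resize(im[120:320,170:370],None,fx=3,fy=3,interpolation=2);cv2.imwrite("pics/g2.png",cv2.cvtColor(cv2.convertScaleAbs(u,alpha=1.4),4))
E
```

```text
t: 6.25
position: [487.2, -2.9, 106.6]
orientation: [0.937, 0.06, 0.343, -0.022]
ft_force: [0.6, 0.3, 0.5]
gripper_width: 80.0
grasp_force: 0.0
[487.20279091  -2.8860336  106.62356569] [475.04191963  -4.45724249 121.13716318] 7.338917617667097 [-0.09140938 -0.41719471 -1.00161301  0.2968667   0.14124388  2.97279387]
```

View pics/g2.png

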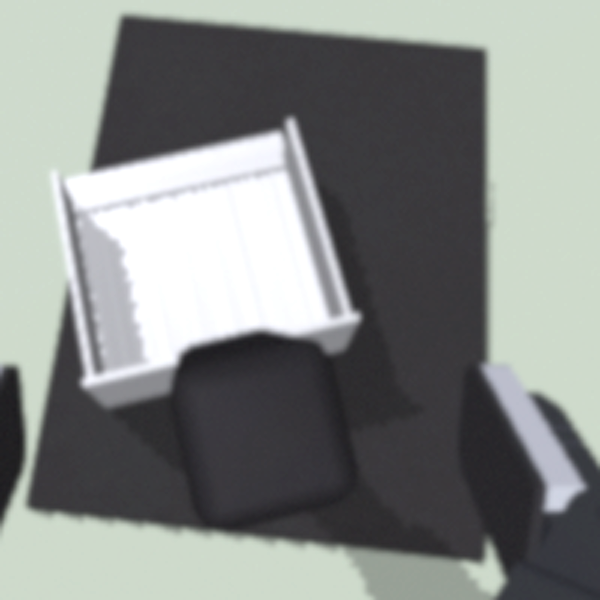

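Scoop now turned the other way: front edge (58,175)–(292,122), rear top (90,383)–(357,318), grip centre near (265,430).

Run:
```python
from h import *
c=np.load("c2.npy",allow_pickle=True).item();F=lambda x,y,z:np.round(onz("wrist",(170+(x+.5)/3-.5,120+(y+.5)/3-.5),z,c),1)
a,b=F(56,175,34),F(291,120,34);d,e=F(90,383,44),F(357,318,44);ys=[np.degrees(np.arctan2(-(q-w)[0],(q-w)[1])) for q,w in((a,b),(d,e))]
print(a,b,d,e,ys,"griptop",F(272,435,151))
y=np.mean(ys);u=np.array([np.cos(np.radians(y)),np.sin(np.radians(y))])
for q in(((a+b)/2)[:2]-40*u,((d+e)/2)[:2]+40*u):print("centre",q,"grip",q-67*u)
```

```text
[554.5  64.3  34. ] [583.   -6.4  34. ] [490.9  39.1  44. ] [518.2 -31.4  44. ] [np.float64(21.954942267380638), np.float64(21.168099470551727)] griptop [471.2  -9.3 151. ]
centre [531.54905984  14.24999826] grip [469.23748507 -10.37250465]
centre [541.75094016  18.55000174] grip [479.43936539  -6.07250117]
```

Run:
```python
from h import *
M=rt(21.5,40);rel(np.array([477,-7,120])+19*M[:,2],M)
```

```text
travel [-0.1, -0.5, 1.7] twist [0.1588, -0.0034, -0.1889] deg 14.1 mm 2
```

```bash
python3 -m creep '[{"travel":[0,-0.3,0],"twist":[0.08,0,-0.095],"grip":80},{"travel":[-0.1,-0.5,1.7],"twist":[0.1588,-0.0034,-0.1889],"grip":70},{"travel":[-0.1,-0.5,1.7],"twist":[0.1588,-0.0034,-0.1889],"grip":40},{"travel":[-0.1,-0.5,1.7],"twist":[0.1588,-0.0034,-0.1889],"grip":25},{"travel":[-0.1,-0.5,1.7],"twist":[0.1588,-0.0034,-0.1889],"grip":10},{"travel":[-0.1,-0.5,1.7],"twist":[0.1588,-0.0034,-0.1889],"grip":10},{"travel":[-0.1,-0.5,1.7],"twist":[0.1588,-0.0034,-0.1889],"grip":10},{"travel":[-0.1,-0.5,1.7],"twist":[0.1588,-0.0034,-0.1889],"grip":10}]' 120
python3 - <<'E'
from h import *
p,m=cur();print(p,p-19*m[:,2],R.from_matrix(rt(21.5,40).T@m).as_rotvec(),manip.state()["joints"])
np.savez("grasp.npz",p=p,m=m)
E
```

```text
t: 7.3
position: [488.4, -3.1, 105.5]
orientation: [0.923, 0.174, 0.336, -0.063]
ft_force: [-0.7, -0.1, -0.4]
gripper_width: 22.6
grasp_force: 117.4
[488.40627439  -3.08356259 105.48412835] [477.03116313  -7.53171702 120.03819191] [-1.59736519e-03  6.41113449e-05  2.12447823e-03] [-0.22795979 -0.3497853  -0.9495131   0.36553779  0.37186658  2.65847491]
```

```bash
cat >> h.py <<'E'
def rs(yaw,pitch): return R.from_euler('ZY',[yaw,pitch],degrees=True).as_matrix()
TR=np.array([577,-261,0]);TY=7.3
try:
    G=np.load("grasp.npz");S0=np.array([538,17,4.]);B0=rs(21.5,0)
    rM=B0.T@G["m"];rP=B0.T@(G["p"]-S0)
    def sc(S,yaw,pitch,base=None): # scoop origin, yaw, nose-down pitch
        B=rs(yaw,pitch);rel(np.array(S)+B@rP,B@rM,base)
    def tray(x,y,z): return TR+rs(TY,0)@np.array([x,y,z])
    def scoop_now():
        p,m=cur();B=m@rM.T;return np.round(p-B@rP,1),np.round(R.from_matrix(B).as_euler('ZYX',degrees=True),1)
except OSError: pass
E
python3 - <<'E'
from h import *
print(scoop_now())
sc([538,17,110],21.5,0);sc(tray(-43,0,110),TY,0);sc(tray(-43,0,20),TY,0)
E
```

```text
(array([538.,  17.,   4.]), array([21.5,  0. ,  0. ]))
travel [68.1, -0.0, -81.2] twist [0.0, -0.0, -0.0] deg 0.0 mm 106
travel [-12.4, 249.5, -148.8] twist [-0.1593, 0.0, 0.1898] deg 14.2 mm 291
travel [-70.2, 249.5, -79.9] twist [-0.1593, 0.0, 0.1898] deg 14.2 mm 271
```

```bash
python3 -m creep '[{"travel":[20,0,-24],"twist":[0,0,0],"grip":10},{"travel":[48,0,-57],"twist":[0,0,0],"grip":10},{"travel":[68,0,-81],"twist":[0,0,0],"grip":10},{"travel":[52,50,-95],"twist":[-0.03,0,0.04],"grip":10},{"travel":[36,100,-109],"twist":[-0.06,0,0.08],"grip":10},{"travel":[20,150,-123],"twist":[-0.1,0,0.12],"grip":10},{"travel":[4,200,-136],"twist":[-0.13,0,0.16],"grip":10},{"travel":[-12.4,249.5,-148.8],"twist":[-0.1593,0,0.1898],"grip":10},{"travel":[-12.4,249.5,-148.8],"twist":[-0.1593,0,0.1898],"grip":10},{"travel":[-12.4,249.5,-148.8],"twist":[-0.1593,0,0.1898],"grip":10}]'
python3 - <<'E'
from h import *
print(scoop_now(),manip.state()["joints"])
c=calibration("wrist");np.save("c3.npy",c,allow_pickle=True);im=snapshot("wrist");cv2.imwrite("pics/w3.png",cv2.cvtColor(im,4))
B=rs(TY,0);S=scoop_now()[0];print("pred lip",proj("wrist",[S+B@[40,39,2],S+B@[40,-39,2],S+B@[-40,39,40],S+B@[-40,-39,40]]).round().tolist())
print("pred tray top/floor",proj("wrist",[tray(124,67,45),tray(124,-67,45),tray(90,65,10),tray(90,-65,10)]).round().tolist())
print("jar", proj("wrist",[[575,268,71]]).round())
E
```

```text
t: 8.55
position: [481.0, -273.6, 210.8]
orientation: [0.938, 0.058, 0.341, -0.022]
ft_force: [-0.4, -0.8, -0.8]
gripper_width: 22.8
grasp_force: 119.4
(array([ 534. , -266.2,  109.2]), array([7.3, 0. , 0.1])) [-0.79344357 -0.18490355 -0.57154093  0.71431971  0.53618797  2.35582875]
pred lip [[212.0, 172.0], [287.0, 172.0], [202.0, 241.0], [297.0, 241.0]]
pred tray top/floor [[204.0, 112.0], [296.0, 112.0], [207.0, 145.0], [293.0, 145.0]]
jar [[-144.  140.]]
```

View pics/w3.png

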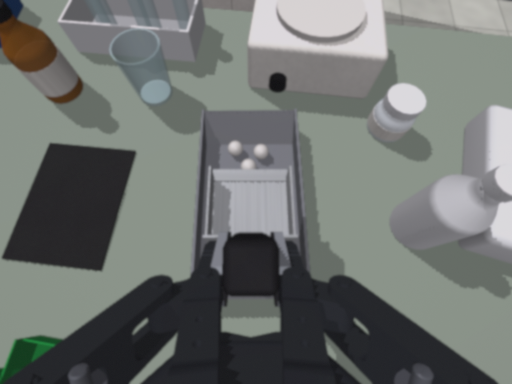

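Lip seen at (212,170)–(289,170) and tray far rim at (203,111)–(298,111), both matching prediction within 2 px. Balls visible at (235,148), (261,151), (248,165), ahead of the lip. Descending.

Run:
```python
from h import *
for z in(60,20,10.8):sc(tray(-43,0,z),TY,0)
```

```text
travel [-31.8, 0.7, 38.0] twist [-0.0011, 0.0005, -0.0003] deg 0.1 mm 50
travel [-57.5, 0.8, 68.7] twist [-0.0011, 0.0005, -0.0003] deg 0.1 mm 90
travel [-63.4, 0.8, 75.7] twist [-0.0011, 0.0005, -0.0003] deg 0.1 mm 99
```

```bash
python3 -m creep '[{"travel":[-31.8,0.7,38],"twist":[0,0,0],"grip":10},{"travel":[-50,0.8,60],"twist":[0,0,0],"grip":10},{"travel":[-59,0.8,70.5],"twist":[0,0,0],"grip":10},{"travel":[-63,0.8,75.2],"twist":[0,0,0],"grip":10},{"travel":[-63.2,0.8,75.5],"twist":[0,0,0],"grip":10},{"travel":[-63.2,0.8,75.5],"twist":[0,0,0],"grip":10}]'
python3 - <<'E'
from h import *
print(scoop_now())
for x,z,t in((-10,10.8,0),(26,10.8,0),(48,10.8,0),(62,18,-10),(72,25.5,-20),(72,60,-20),(72,110,-20)):sc(tray(x,0,z),TY,t)
E
```

```text
t: 9.35
position: [482.3, -275.2, 114.6]
orientation: [0.938, 0.059, 0.342, -0.021]
ft_force: [-0.1, 0.1, -2.2]
gripper_width: 22.7
grasp_force: 119.2
(array([ 535.5, -268.1,   13.2]), array([ 7.3, -0.1, -0.1]))
travel [23.1, -1.7, 22.5] twist [0.0013, -0.0017, 0.0011] deg 0.1 mm 32
travel [50.7, -1.8, 45.7] twist [0.0013, -0.0017, 0.0011] deg 0.1 mm 68
travel [67.5, -1.8, 59.9] twist [0.0013, -0.0017, 0.0011] deg 0.1 mm 90
travel [63.0, -1.8, 60.9] twist [0.0016, 0.1728, 0.0015] deg 9.9 mm 88
travel [55.5, -1.8, 62.5] twist [0.0019, 0.3474, 0.0019] deg 19.9 mm 84
travel [77.7, -1.7, 36.1] twist [0.0019, 0.3474, 0.0019] deg 19.9 mm 86
travel [109.9, -1.7, -2.1] twist [0.0019, 0.3474, 0.0019] deg 19.9 mm 110
```

```bash
python3 -m creep '[{"travel":[0,0,0],"twist":[0,0,0],"grip":10},{"travel":[0,0,0],"twist":[0,0,0],"grip":10}]'
python3 - <<'E'
from h import *
print(scoop_now())
for x,z,t in((-43,10.8,0),(-8,10.8,0),(27,10.8,0),(49,10.8,0),(62,18,-10),(72,25.5,-20),(72,60,-20),(72,110,-20)):sc(tray(x,0,z),TY,t)
E
```

```text
t: 9.6
position: [481.9, -275.0, 113.8]
orientation: [0.938, 0.059, 0.342, -0.021]
ft_force: [0.4, -0.5, -1.7]
gripper_width: 22.7
grasp_force: 119.2
(array([ 535. , -267.8,   12.3]), array([ 7.3, -0. , -0. ]))
travel [-1.2, -1.3, 0.9] twist [0.0008, -0.0008, 0.0003] deg 0.1 mm 2
travel [25.6, -1.4, 23.4] twist [0.0008, -0.0008, 0.0003] deg 0.1 mm 35
travel [52.4, -1.5, 45.9] twist [0.0008, -0.0008, 0.0003] deg 0.1 mm 70
travel [69.2, -1.6, 60.1] twist [0.0008, -0.0008, 0.0003] deg 0.1 mm 92
travel [63.9, -1.5, 60.4] twist [0.0011, 0.1737, 0.0007] deg 10.0 mm 88
travel [56.5, -1.5, 62.1] twist [0.0015, 0.3482, 0.001] deg 20.0 mm 84
travel [78.7, -1.5, 35.7] twist [0.0015, 0.3482, 0.001] deg 20.0 mm 86
travel [110.8, -1.5, -2.6] twist [0.0015, 0.3482, 0.001] deg 20.0 mm 111
```

```bash
python3 -m creep '[{"travel":[-1.3,-1.3,1.2],"twist":[0,0,0],"grip":10},{"travel":[-1.3,-1.3,1.2],"twist":[0,0,0],"grip":10},{"travel":[25.5,-1.4,23.7],"twist":[0,0,0],"grip":10},{"travel":[52.3,-1.5,46.2],"twist":[0,0,0],"grip":10},{"travel":[69,-1.5,60.2],"twist":[0,0,0],"grip":10},{"travel":[63.9,-1.5,60.4],"twist":[0,0.1737,0],"grip":10},{"travel":[56.5,-1.5,62.1],"twist":[0,0.348,0],"grip":10},{"travel":[56.5,-1.5,62.1],"twist":[0,0.348,0],"grip":10},{"travel":[56.5,-1.5,62.1],"twist":[0,0.348,0],"grip":10},{"travel":[66,-1.5,51],"twist":[0,0.348,0],"grip":10},{"travel":[79,-1.5,36],"twist":[0,0.348,0],"grip":10},{"travel":[95,-1.5,16],"twist":[0,0.348,0],"grip":10},{"travel":[111,-1.5,-2.6],"twist":[0,0.348,0],"grip":10},{"travel":[111,-1.5,-2.6],"twist":[0,0.348,0],"grip":10},{"travel":[111,-1.5,-2.6],"twist":[0,0.348,0],"grip":10}]'
python3 - <<'E'
from h import *
print(scoop_now())
im=snapshot("wrist");im2=snapshot("scene")
for n in("wrist","scene"):print(n,[(np.round(b["box"]).tolist(),round(b["conf"],2)) for b in spot_in("ball0",n)])
cv2.imwrite("pics/s1.png",cv2.cvtColor(np.hstack([im[60:360,150:350],cv2.resize(im2[150:300,100:250],None,fx=2,fy=2,interpolation=2)]),4))
E
```

```text
t: 11.48
position: [563.7, -262.3, 184.8]
orientation: [0.865, 0.053, 0.498, -0.032]
ft_force: [0.4, -0.5, -3.7]
gripper_width: 22.6
grasp_force: 121.6
(array([ 647.7, -251. ,  107.5]), array([  7.3, -19.8,   0. ]))
wrist [([212.0, 202.0, 239.0, 227.0], 0.96), ([256.0, 206.0, 281.0, 228.0], 0.89), ([268.0, 226.0, 294.0, 242.0], 0.55), ([218.0, 225.0, 236.0, 238.0], 0.55), ([238.0, 222.0, 262.0, 239.0], 0.5)]
scene [([153.0, 219.0, 166.0, 227.0], 0.62), ([161.0, 213.0, 165.0, 218.0], 0.59), ([167.0, 213.0, 176.0, 223.0], 0.44)]
```

View pics/s1.png

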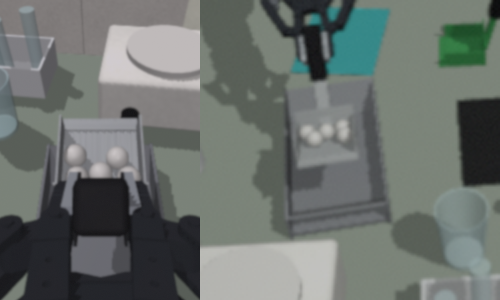

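All five balls lie in the pan, none left in the tray. Now to the jar.

```bash
cat >> h.py <<'E'
def lip(P,yaw,pitch,base=None): sc(np.array(P)-rs(yaw,pitch)@[40,0,0],yaw,pitch,base)
E
python3 - <<'E'
from h import *
J=np.array([578,268,0]);u=rs(32,0)[:,0]
sc([560,-200,150],10,-20);sc([530,0,155],20,-20);sc(J-70*u+[0,0,150],32,-20)
E
```

```text
travel [-4.0, -57.8, -91.1] twist [0.0407, 0.0027, -0.0248] deg 2.7 mm 108
travel [-1.5, -245.3, -95.8] twist [0.1917, 0.0024, -0.1122] deg 12.7 mm 263
travel [5.5, -459.0, -73.0] twist [0.373, 0.002, -0.2172] deg 24.7 mm 465
```

```bash
python3 -m creep '[{"travel":[-0.5,-6,-12],"twist":[0.005,0,-0.003],"grip":10},{"travel":[-2,-20,-36],"twist":[0.015,0,-0.01],"grip":10},{"travel":[-3,-38,-62],"twist":[0.025,0,-0.017],"grip":10},{"travel":[-4,-64,-84],"twist":[0.041,0,-0.025],"grip":10},{"travel":[-4,-98,-92],"twist":[0.07,0,-0.042],"grip":10},{"travel":[-3,-134,-94],"twist":[0.1,0,-0.06],"grip":10},{"travel":[-3,-171,-95],"twist":[0.13,0,-0.078],"grip":10},{"travel":[-2,-208,-96],"twist":[0.16,0,-0.096],"grip":10},{"travel":[-1.5,-245,-96],"twist":[0.1917,0,-0.1122],"grip":10},{"travel":[0,-282,-93],"twist":[0.223,0,-0.13],"grip":10},{"travel":[1,-319,-90],"twist":[0.255,0,-0.149],"grip":10},{"travel":[2,-356,-86],"twist":[0.286,0,-0.167],"grip":10},{"travel":[4,-393,-81],"twist":[0.318,0,-0.186],"grip":10},{"travel":[5,-428,-77],"twist":[0.348,0,-0.203],"grip":10},{"travel":[5.3,-448,-74],"twist":[0.365,0,-0.213],"grip":10},{"travel":[5.5,-459,-73],"twist":[0.373,0.002,-0.2172],"grip":10},{"travel":[5.5,-459,-73],"twist":[0.373,0.002,-0.2172],"grip":10},{"travel":[5.5,-459,-73],"twist":[0.373,0.002,-0.2172],"grip":10}]'
python3 - <<'E'
from h import *
print(scoop_now(),np.round(manip.state()["joints"],2))
t=np.linspace(0,2*np.pi,60);
im={n:snapshot(n) for n in("wrist","side","scene")}
for n in im:
    c=proj(n,[[578+69*np.cos(a),268+69*np.sin(a),71] for a in t]);print(n,"rim pred",c.min(0).round(),c.max(0).round())
    for l in("jar_mouth","ball0"):print(l,[(np.round(b["box"]).tolist(),round(b["conf"],2)) for b in spot_in(l,n)])
# edge-score fit of rim with original pictures
best=[]
gs={}
for n in("scene","side"):
    g=cv2.GaussianBlur(cv2.imread(f"pics/{n}0.png",0).astype(np.float32),(0,0),1);gs[n]=cv2.magnitude(cv2.Sobel(g,5,1,0),cv2.Sobel(g,5,0,1))
for x in range(555,606,3):
    for y in range(245,291,3):
        s=0
        for n in gs:
            q=proj(n,[[x+r*np.cos(a),y+r*np.sin(a),71] for a in t for r in(69,)]).astype(np.float32)
            s+=cv2.remap(gs[n],q[:,:1],q[:,1:],1).mean()
        best.append((s,x,y))
print(sorted(best)[-5:])
E
```

```text
t: 13.92
position: [447.2, 184.4, 227.7]
orientation: [0.833, 0.238, 0.481, -0.136]
ft_force: [-0.1, 0.2, -4.0]
gripper_width: 22.6
grasp_force: 121.5
(array([519.2, 229.6, 150.7]), array([ 32. , -20. ,  -0.2])) [ 0.21 -0.69 -1.09  0.15  0.29  2.96]
wrist rim pred [198. 170.] [298. 249.]
jar_mouth [([184.0, 173.0, 300.0, 272.0], 0.58)]
ball0 [([230.0, 222.0, 256.0, 238.0], 0.76), ([218.0, 204.0, 242.0, 228.0], 0.76), ([258.0, 226.0, 278.0, 237.0], 0.72), ([250.0, 204.0, 274.0, 225.0], 0.57), ([211.0, 226.0, 227.0, 242.0], 0.52)]
side rim pred [191. 235.] [238. 271.]
jar_mouth [([194.0, 235.0, 242.0, 286.0], 0.8)]
ball0 [([237.0, 220.0, 244.0, 228.0], 0.49)]
scene rim pred [324. 188.] [371. 222.]
jar_mouth [([312.0, 186.0, 378.0, 246.0], 0.89)]
ball0 [([331.0, 160.0, 340.0, 168.0], 0.56)]
[(np.float32(111.980896), 570, 269), (np.float32(112.08797), 567, 266), (np.float32(112.72958), 570, 263), (np.float32(117.80112), 573, 266), (np.float32(118.912384), 570, 266)]
```

Run:
```python
from h import *
J=np.array([571,266,0]);u=rs(32,0)[:,0];b=cur()
for pt,d,z in((-10,-10,140),(0,-10,115),(10,-10,95),(20,-10,78),(30,-10,66),(40,-10,62),(50,-10,62),(60,-8,64),(68,-8,66)):print(pt,end=" ");lip(J+d*u+[0,0,z],32,pt,b)
```

```text
-10 travel [10.5, -2.9, 26.5] twist [0.0015, -0.1754, 0.0017] deg 10.0 mm 29
0 travel [12.4, -2.9, 44.2] twist [0.0013, -0.3499, 0.0013] deg 20.0 mm 46
10 travel [17.3, -3.0, 63.3] twist [0.0011, -0.5244, 0.0008] deg 30.0 mm 66
20 travel [22.8, -3.1, 84.7] twist [0.0009, -0.699, 0.0004] deg 40.0 mm 88
30 travel [30.2, -3.1, 106.9] twist [0.0007, -0.8735, -0.0001] deg 50.0 mm 111
40 travel [41.4, -3.2, 128.0] twist [0.0004, -1.048, -0.0006] deg 60.0 mm 135
50 travel [52.6, -3.3, 149.3] twist [0.0002, -1.2226, -0.0011] deg 70.0 mm 158
60 travel [62.6, -3.4, 172.9] twist [-0.0, -1.3971, -0.0016] deg 80.0 mm 184
68 travel [67.2, -3.4, 191.0] twist [-0.0003, -1.5367, -0.002] deg 88.0 mm 202
```

```bash
python3 -m creep '[{"travel":[10.5,-2.9,26.5],"twist":[0.0015,-0.1754,0.0017],"grip":10},{"travel":[12.4,-2.9,44.2],"twist":[0.0013,-0.3499,0.0013],"grip":10},{"travel":[17.3,-3,63.3],"twist":[0.0011,-0.5244,0.0008],"grip":10},{"travel":[22.8,-3.1,84.7],"twist":[0.0009,-0.699,0.0004],"grip":10},{"travel":[30.2,-3.1,106.9],"twist":[0.0007,-0.8735,0],"grip":10},{"travel":[30.2,-3.1,106.9],"twist":[0.0007,-0.8735,0],"grip":10},{"travel":[41.4,-3.2,128],"twist":[0,-1.048,0],"grip":10},{"travel":[41.4,-3.2,128],"twist":[0,-1.048,0],"grip":10},{"travel":[52.6,-3.3,149.3],"twist":[0,-1.2226,-0.001],"grip":10},{"travel":[52.6,-3.3,149.3],"twist":[0,-1.2226,-0.001],"grip":10},{"travel":[62.6,-3.4,172.9],"twist":[0,-1.3971,-0.0016],"grip":10},{"travel":[62.6,-3.4,172.9],"twist":[0,-1.3971,-0.0016],"grip":10},{"travel":[62.6,-3.4,172.9],"twist":[0,-1.3971,-0.0016],"grip":10},{"travel":[62.6,-3.4,172.9],"twist":[0,-1.3971,-0.0016],"grip":10},{"travel":[62.6,-3.4,172.9],"twist":[0,-1.3971,-0.0016],"grip":10},{"travel":[62.6,-3.4,172.9],"twist":[0,-1.3971,-0.0016],"grip":10}]'
python3 - <<'E'
from h import *
print(scoop_now(),np.round(manip.state()["joints"],2))
for n in("wrist","side","scene"):
    snapshot(n);print(n,[(np.round(b["box"]).tolist(),round(b["conf"],2)) for b in spot_in("ball0",n)])
print([proj(n,[[571,266,25]]).round().tolist() for n in("wrist","side","scene")])
J=np.array([571,266,0]);u=rs(32,0)[:,0];lip(J-10*u+[0,0,100],32,45);lip(J-10*u+[0,0,130],32,15);lip(J-10*u+[0,0,150],32,0)
E
```

```text
t: 16.38
position: [598.9, 283.2, 197.8]
orientation: [0.947, 0.271, -0.165, 0.048]
ft_force: [0.4, -0.4, -1.8]
gripper_width: 22.4
grasp_force: 121.4
(array([547.1, 251.4, 100.5]), array([32. , 59.8, -0. ])) [ 0.46  0.75  0.75  1.92 -0.04  3.05]
wrist [([244.0, 117.0, 262.0, 141.0], 0.82), ([200.0, 113.0, 219.0, 132.0], 0.74), ([256.0, 105.0, 272.0, 114.0], 0.64), ([278.0, 117.0, 302.0, 134.0], 0.56), ([236.0, 104.0, 255.0, 111.0], 0.38)]
side [([202.0, 251.0, 209.0, 259.0], 0.6), ([211.0, 262.0, 215.0, 267.0], 0.56)]
scene [([226.0, 196.0, 280.0, 243.0], 0.57), ([330.0, 168.0, 377.0, 209.0], 0.53), ([307.0, 192.0, 381.0, 246.0], 0.4)]
[[[250.0, 147.0]], [[218.0, 262.0]], [[344.0, 214.0]]]
travel [-49.6, 0.5, -26.8] twist [0.0006, 0.2617, 0.001] deg 15.0 mm 56
travel [-120.0, 0.6, -16.4] twist [0.0016, 0.7853, 0.0018] deg 45.0 mm 121
travel [-147.5, 0.6, -5.6] twist [0.002, 1.0471, 0.0022] deg 60.0 mm 148
```

```bash
python3 -m creep '[{"travel":[-25,0.2,-14],"twist":[0,0.13,0],"grip":10},{"travel":[-49.6,0.5,-26.8],"twist":[0,0.2617,0.001],"grip":10},{"travel":[-73,0.5,-24],"twist":[0,0.43,0.001],"grip":10},{"travel":[-97,0.6,-20],"twist":[0.001,0.6,0.001],"grip":10},{"travel":[-120,0.6,-16.4],"twist":[0.0016,0.7853,0.0018],"grip":10},{"travel":[-134,0.6,-11],"twist":[0.002,0.92,0.002],"grip":10},{"travel":[-147.5,0.6,-5.6],"twist":[0.002,1.0471,0.0022],"grip":10},{"travel":[-147.5,0.6,-5.6],"twist":[0.002,1.0471,0.0022],"grip":10},{"travel":[-147.5,0.6,-5.6],"twist":[0.002,1.0471,0.0022],"grip":10}]'
python3 - <<'E'
from h import *
print(scoop_now())
im={}
for n in("wrist","side","scene"):
    im[n]=snapshot(n);print(n,[(np.round(b["box"]).tolist(),round(b["conf"],2)) for b in spot_in("ball0",n)])
cv2.imwrite("pics/j1.png",cv2.cvtColor(np.hstack([im["wrist"][80:330,150:350],cv2.resize(im["scene"][100:260,230:430],None,fx=1.5625,fy=1.5625)]),4))
sc([547,-7,150],10,0);sc([547,-7,40],10,0);sc([547,-7,4.5],10,0)
E
```

```text
t: 17.8
position: [484.1, 210.9, 252.9]
orientation: [0.904, 0.258, 0.329, -0.094]
ft_force: [0.2, 0.3, -1.2]
gripper_width: 22.3
grasp_force: 121.5
(array([529.3, 239.6, 151.5]), array([32., -0., -0.]))
wrist [([82.0, 91.0, 144.0, 148.0], 0.5)]
side [([206.0, 250.0, 210.0, 257.0], 0.46), ([206.0, 262.0, 212.0, 268.0], 0.37)]
scene [([358.0, 211.0, 364.0, 215.0], 0.52)]
travel [-86.1, 198.9, -71.6] twist [-0.2469, 0.0006, 0.2945] deg 22.0 mm 228
travel [-156.8, 198.9, 12.7] twist [-0.2469, 0.0006, 0.2945] deg 22.0 mm 254
travel [-179.6, 198.9, 39.9] twist [-0.2469, 0.0006, 0.2945] deg 22.0 mm 271
```

View pics/j1.png

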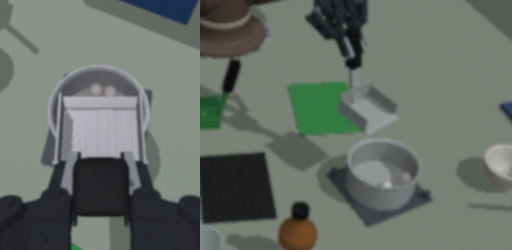

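The pan is empty and balls show inside the jar. Returning the scoop.

```bash
python3 -m creep '[{"travel":[-17,40,-14],"twist":[-0.05,0,0.06],"grip":10},{"travel":[-34,80,-28],"twist":[-0.1,0,0.12],"grip":10},{"travel":[-52,120,-43],"twist":[-0.15,0,0.18],"grip":10},{"travel":[-69,160,-57],"twist":[-0.2,0,0.24],"grip":10},{"travel":[-86,199,-72],"twist":[-0.2469,0,0.2945],"grip":10},{"travel":[-110,199,-43],"twist":[-0.2469,0,0.2945],"grip":10},{"travel":[-134,199,-15],"twist":[-0.2469,0,0.2945],"grip":10},{"travel":[-157,199,12.7],"twist":[-0.2469,0,0.2945],"grip":10},{"travel":[-168,199,26],"twist":[-0.2469,0,0.2945],"grip":10},{"travel":[-173,199,32],"twist":[-0.2469,0,0.2945],"grip":10},{"travel":[-173,199,32],"twist":[-0.2469,0,0.2945],"grip":10},{"travel":[-173,199,32],"twist":[-0.2469,0,0.2945],"grip":10}]'
python3 - <<'E'
from h import *
print(scoop_now());sc([547,-7,4.2],10,0)
E
```

```text
t: 19.6
position: [494.3, -17.5, 117.2]
orientation: [0.936, 0.081, 0.342, -0.029]
ft_force: [-0.5, 0.1, -1.6]
gripper_width: 22.4
grasp_force: 121.6
(array([547. ,  -7.7,  15.8]), array([10. , -0.1, -0. ]))
travel [-7.2, -0.7, 8.9] twist [0.0005, -0.0016, 0.0001] deg 0.1 mm 12
```

```bash
python3 -m creep '[{"travel":[-3.6,-0.4,4.5],"twist":[0,0,0],"grip":10},{"travel":[-6.4,-0.7,7.9],"twist":[0,-0.0016,0],"grip":10},{"travel":[-7,-0.7,8.7],"twist":[0,-0.0016,0],"grip":10},{"travel":[-7.2,-0.7,8.9],"twist":[0,-0.0016,0],"grip":10},{"travel":[-7.2,-0.7,8.9],"twist":[0,-0.0016,0],"grip":10},{"travel":[-7.2,-0.7,8.9],"twist":[0,-0.0016,0],"grip":10}]'
python3 - <<'E'
from h import *
print(scoop_now())
E
```

```text
t: 20.35
position: [496.0, -16.7, 108.2]
orientation: [0.935, 0.081, 0.343, -0.029]
ft_force: [-5.2, -0.1, 9.7]
gripper_width: 22.6
grasp_force: 123.3
(array([549.1,  -6.9,   7. ]), array([10. , -0.3, -0.1]))
```

In contact with the mat; releasing and backing off.

```bash
python3 -m creep '[{"travel":[0.5,0,-1],"twist":[0,0,0],"grip":10},{"travel":[0.5,0,-1],"twist":[0,0,0],"grip":30},{"travel":[0.5,0,-1],"twist":[0,0,0],"grip":50},{"travel":[0.5,0,-1],"twist":[0,0,0],"grip":85},{"travel":[0.5,0,-1],"twist":[0,0,0],"grip":85},{"travel":[0.5,0,-1],"twist":[0,0,0],"grip":85},{"travel":[0.5,0,-20],"twist":[0,0,0],"grip":85},{"travel":[0.5,0,-60],"twist":[0,0,0],"grip":85},{"travel":[0.5,0,-110],"twist":[0,0,0],"grip":85},{"travel":[0.5,0,-140],"twist":[0,0,0],"grip":85},{"travel":[0.5,0,-140],"twist":[0,0,0],"grip":85},{"travel":[0.5,0,-140],"twist":[0,0,0],"grip":85}]'
python3 - <<'E'
from h import *
S=np.array([548,-7,4]);B=rs(10,0);box=[S+B@[x,y,z] for x in(-40,40) for y in(-39,39) for z in(0,30)]+[S+B@[-75+a,b,147] for a in(-12,12) for b in(-12,12)]
for n in("wrist","side","scene"):
    snapshot(n);q=proj(n,box);print(n,"pred",q.min(0).round(),q.max(0).round())
    for l in("scoop","ball0"):print(l,[(np.round(b["box"]).tolist(),round(b["conf"],2)) for b in spot_in(l,n)])
q=[[y,x] for y,x in()]
E
```

```text
t: 21.85
position: [405.4, -31.9, 211.2]
orientation: [0.937, 0.08, 0.34, -0.029]
ft_force: [0.4, 0.4, -0.6]
gripper_width: 84.9
grasp_force: 0.0
wrist pred [221. 136.] [280. 196.]
scoop [([221.0, 145.0, 281.0, 202.0], 0.81), ([169.0, 296.0, 310.0, 349.0], 0.81)]
ball0 [([38.0, 110.0, 49.0, 124.0], 0.65), ([68.0, 103.0, 83.0, 123.0], 0.65), ([73.0, 88.0, 89.0, 102.0], 0.65), ([58.0, 93.0, 77.0, 103.0], 0.65)]
side pred [238. 175.] [278. 217.]
scoop [([240.0, 177.0, 275.0, 218.0], 0.6)]
ball0 [([205.0, 252.0, 205.0, 257.0], 0.47), ([209.0, 261.0, 214.0, 265.0], 0.44)]
scene pred [237. 162.] [269. 230.]
scoop [([237.0, 164.0, 267.0, 230.0], 0.81), ([218.0, 134.0, 256.0, 183.0], 0.67)]
ball0 [([361.0, 211.0, 364.0, 217.0], 0.38)]
```

Run:
```python
from h import *
print([np.round(onz("wrist",q,25)[:2]).tolist() for q in((43,117),(75,113),(81,95),(67,98))])
print(manip.hand_in())
```

```text
[[575.0, 322.0], [590.0, 275.0], [625.0, 280.0], [615.0, 300.0]]
the job is handed in; nothing more can be done
None
```

Job handed in at about 22 s: all five balls were scooped and tipped, four were seen in the jar afterwards (the fifth not in view), and the scoop stands upright near the middle of its mat, released; the verdict was not reported.

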